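Clamp the block with the flip-lever bolt

ROBOT

A 6-joint arm with a two-finger parallel gripper is mounted at the origin on a cart in front of the work surface, level with it; the furniture and walls round the work are solid. World frame = base frame: x ahead of the robot, y to its left, z up, the work surface at z = 0. Lengths are in m, angles in degrees, forces in N, time in s.
With the tool pointing down it reaches from about 0.35 to 0.875 m from the base axis. Payload 4.2 kg.
Tool frame: the origin (TCP) lies where the fingers leave the gripper's body, on its centre line; the fingertips stand 70 mm ahead of it and the grasp point (between the pads) lies ctrl.grip_depth ahead of it (ctrl.grip_depth is the distance from the TCP to the grasp point, in m); z points along the fingers, x is the direction in which the jaws open and shut, and the axes are right-handed (so a half turn about z gives the same grasp; the last joint's range is limited). The gripper opens to 87 mm and grips with 3 to 60 N. Pads are 19 mm wide; open, the fingers measure 117 mm over their backs; the gripper's body (75 mm by 190 mm) begins 51 mm behind the grasp point.
Start: joints at [14.817, 22.042, 0.453, 0, -68.411, -14.817], TCP at [0.625, 0, 0.292] pointing down, gripper open.
Joint ranges: [-179.83, 179.83], [-69.29, 118.12], [-61.27, 80.66], [-181.25, 117.63], [-171.15, -9.14], [-177.46, 177.46]. Speed limits (degrees/s): [159.86, 159.86, 180, 180, 180, 180].

INTERFACE

Orientations are given as a 3x3 rotation matrix whose columns are the frame's x, y, z axes.
In Python, from rig import get_state, viewer, job_done, ctrl gives the robot as it stands.
- The arm moves only by the tool arm_command, never from a script. Its argument "increments" is a list of rows, each a list of 7 numbers: the shift along the tool's x, y, z in cm, then the turn, a rotation vector about the tool's x, y, z in rad, then the opening, from 0 (shut) to 1 (fully open). A call has 1 to 12 rows; each row shifts and turns the commanded pose from where the row before left it, along the tool's axes as they then stand; what a row does not reach is not made up. A row lasts 1/8 s, in which the tool goes at most 62.5 mm and 10.7 degrees, less where a joint would pass 70% of its speed; a pose out of reach is approached as far as the arm can. A call is refused whole if a number of a shift passes 6.25 or a number of a turn 0.188, either way. A call with a gripper value outside its range is refused whole. The fingers move at their own pace and stop on an object; the grip force is fixed at half the most. Time passes only in rows, so rows that do not move let the fingers close. It gives the time, the measured TCP pose, the force and the opening at its end, in the units of the state.
- get_state(): the state, without advancing time (a new reading comes with each control period).
- viewer.camera(name): name is "scene" or "side" or "wrist"; returns a dict with "color" (420x560x3 uint8, red, green, blue), "fx", "fy", "cx", "cy" (pixels), "k1" (the pictures are not rectified: a ray, as slopes to the right and down, at radius r is drawn at 1 + k1 r^2 times it, then the intrinsics apply), "xyz" and "attitude" of the camera in the world; the wrist camera has in their place "T_tool_cam" (4x4, takes a point from camera to tool coordinates, whose origin is the TCP and whose axes are the tool frame's). Camera axes: x right, y down, z forward; pixel columns grow to the right and rows downward; lengths in m; the calibration is good to about 2 mm. A picture is of the moment at which its call begins: read the wrist's pose just before it. There is no depth.
- job_done(): hands the job in, once; it reports no verdict.
The state is a dict: "time": time; "q": joint angles; "dq": joint speeds; "effort": joint torques, N m; "ee_pos": TCP position; "tool_rot": TCP orientation; "contact_force": force on the tool from outside, world axes, zero at the start; "moment": the same for the moment, N m; "finger_gap": opening from 0.0 (shut) to 1.0 (fully open).
Only numpy, scipy, OpenCV 4.12 (cv2) and the standard library are available. Lean on these libraries where they do the work, as an engineer would, in place of code of your own. Each camera call takes 0.05 s, during which the arm holds its last target. There are 200 camera calls.

TASK

Clamp the wooden block in the holding jig: turn the upright red lever clockwise to screw the clamp bolt down until its rubber-necked foot is snug on the block, finger-tight and clearly felt but not forced, and then fold the lever down flat until it is fully closed, so that the block is firmly held and not crushed. Do not push the jar of screws or the yellow tape measure about.

Things in the scene. Friction and masses are not known exactly. Their poses are not given: they have to be found in the camera images.
- jig: holding jig, fixed: plywood base 156 (x) x 162 (y) x 12 mm, low metal lips round a wooden block 65 x 110 x 32 mm on a grey packing plate of unknown height (block top 43 to 46 mm up). Two posts at x = +-58 mm (caps 103 mm high) carry a blue crossbar along x, 146 x 32 mm, top 94 mm high; the clamp bolt stands upright in its middle. Origin: table height, exactly below the bolt's axis; z up.
- pressure_screw: screw inside the clamp bolt; carries the foot, a dark disc 54 mm across with rubber neck, 1.5 to 4.7 mm above the block at first. Past first touch it presses about 24 N more per rad of bolt turn: snug is 8 to 24 N (0.35 to 0.9 rad past touch, 0.65 best). Folding the lever adds 23 N; over 70 N crushes the block. Origin: on the bolt's axis, at table height at the start, sinks with bolt and cam.
- clamp_bolt (a joint): turn of the bolt, rad, 0 at the start, grows clockwise from above (tightening), end stop 4.5. Bolt and lever sink 2 mm per rad. The foot touches after 0.75 to 2.35 rad. Torque: under 0.06 N m while free (either sign), then rises 0.25 to 0.4 N m per rad as the foot rubs; 0.17 N m above free running is snug, felt also when held still (the neck stays wound). Let go, it springs back 0.1 rad at most.
- flip_lever (a joint): folding angle of the red lever, rad: 0 = upright, in line with the bolt (starts at 0 to 0.12), 1.5 = folded flat, fully closed (end stop). It stays where it is left; folding takes 0.2 to 0.25 N m, about 5 N at 45 mm from the pin.
- lever_pivot (a point): centre of the lever's pin, on the bolt's axis, 122 mm above the table when clamp_bolt is 0. Frame turns with the lever: z up along it, y along the pin, x = the side it folds to (at the start the jig's x; turns with the bolt). Red grip 10 mm thick (x), 20 mm wide (y), 14 to 62 mm from the pin: pinch it from above across the 10 mm and twist. The dark fork at the pin is 31 mm wide, 9 mm above the pin.
- lever_tip (a point): the free end of the red lever, 62 mm from the pin along the lever
- screw_jar: plastic jar of screws with red lid, 64 mm across, 82 mm high, standing to the right of the jig; origin at the centre of its underside; to be left alone
- tape_measure: yellow tape measure, 68 x 85 x 34 mm, lying to the left of the jig; origin at its underside; to be left alone
Things that resemble listed ones, but are neither listed nor needed, are in the scene too. There is more than one size of the jig; the job needs the larger.

How it is judged:
By the outcome, as a careful person would: the job done as asked, in the order asked, and still so for the second after the job is handed in, with the robot touching nothing.
It also fails if it takes over 67 s, if anything falls off the work surface, if the arm or the gripper's body presses on something with over 40 N, if the wrist force passes 120 N, or if a joint passes its speed limit or range.

## Working session

There is one attempt and no reset: what is moved stays moved. The work goes in short steps, Python scripts to look and compute and a tool call to move; the robot and the scene stay as the last step left them, time stands still between calls to the robot, and variables do not carry over. Pictures are saved under pics/ and viewed, about 8 in all and at most 12, crops included, and the job is handed in when it is done.

Besides the shell and the picture viewer there is one more tool, called after "Call:" as name([rows], argument=value, ...), one row to a line, values as JSON. arm_command: Moves the arm, as the interface text tells. Its arguments: {"type":"object","properties":{"increments":{"type":"array"}},"required":["increments"]}

```bash
ls; mkdir -p pics
python3 - <<'E'
from rig import get_state, viewer, ctrl
import cv2,numpy as np
s=get_state();print(s, ctrl.grip_depth)
ims=[]
for n in("scene","side","wrist"):
    c=viewer.camera(n);cv2.imwrite(f"pics/{n}0.png",c["color"][:,:,::-1]);print(n,{k:v for k,v in c.items() if k!="color"})
E
```

```text
pics
{'time': 0.0, 'q': array([ 1.48148871e+01,  2.20926502e+01,  3.78131101e-01, -2.97354412e-02,
       -6.84108594e+01, -1.48183376e+01]), 'dq': array([ 0.08177402,  0.03091351, -0.01637439, -0.02923896, -0.03108814,
        0.02034333]), 'effort': array([ 5.69075401e-04, -3.90661991e+01,  1.87403029e+01,  4.22001421e+00,
        1.09914420e-02, -1.81494070e-04]), 'ee_pos': array([6.24541385e-01, 7.87066213e-06, 2.91126340e-01]), 'tool_rot': array([[-9.99997462e-01,  2.51604339e-04, -2.23886861e-03],
       [ 2.51813163e-04,  9.99999964e-01, -9.29903338e-05],
       [ 2.23884513e-03, -9.35538744e-05, -9.99997489e-01]]), 'contact_force': array([-0.11331598, -0.08489081, -0.68260699]), 'moment': array([-0.04872627, -0.00970488,  0.01498961]), 'finger_gap': 1.0010378152498511} 0.051
scene {'fx': 408.1833201380516, 'fy': 408.1833201380516, 'cx': 278.40717710782513, 'cy': 205.1219971958376, 'k1': -0.09031528234917444, 'xyz': array([-0.10888339, -0.8375058 ,  0.75244995]), 'attitude': array([[ 0.77433809, -0.33065434,  0.53950739],
       [-0.63247142, -0.37815657,  0.67600112],
       
[... 182 characters left out ...]
: array([ 0.34392898, -1.01214593,  0.70823045]), 'attitude': array([[ 0.98416504, -0.08339478,  0.15641124],
       [-0.17717874, -0.48863215,  0.85431043],
       [ 0.00518253, -0.86849521, -0.49567046]])}
wrist {'fx': 377.3047756593826, 'fy': 377.3047756593826, 'cx': 273.29808297593337, 'cy': 203.00285333507057, 'k1': -0.06589375251588206, 'T_tool_cam': array([[ 9.99999657e-01,  3.36781325e-04,  7.56937432e-04,
         1.19224714e-03],
       [-5.36896595e-04,  9.59267898e-01,  2.82497454e-01,
        -7.88092745e-02],
       [-6.30965912e-04, -2.82497763e-01,  9.59267750e-01,
        -9.23480790e-02],
       [ 0.00000000e+00,  0.00000000e+00,  0.00000000e+00,
         1.00000000e+00]])}
```

View pics/scene0.png

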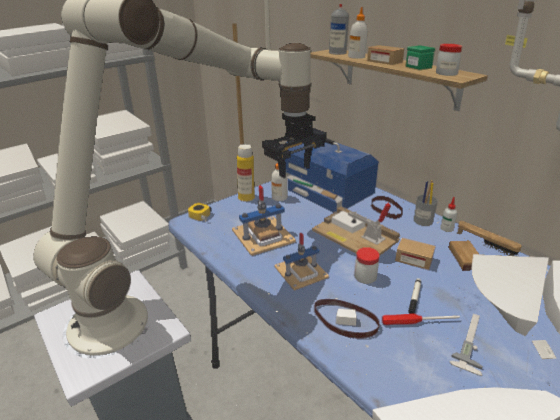

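View pics/side0.png

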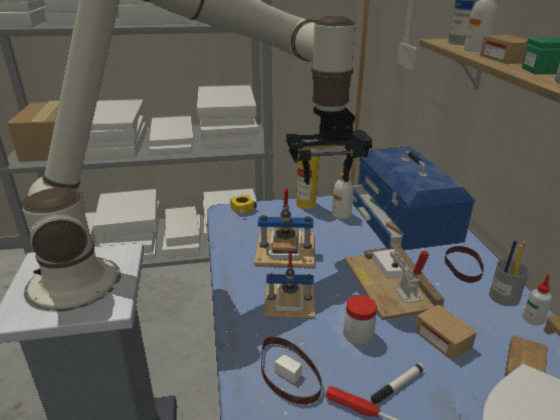

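View pics/wrist0.png

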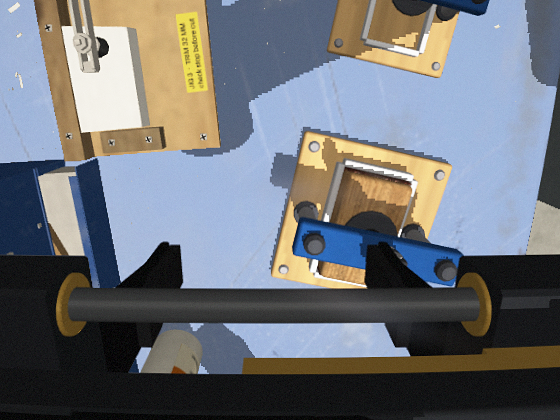

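Scene and side both show two toggle jigs. The larger one is at scene (264,225) and side (286,240), with its red lever at scene (262,191) and side (286,196). The smaller one is nearer the camera. The wrist shows the larger jig's base corners at (307,128) and (451,163), and its post caps at (314,243) and (446,271); a finger hides the lever.

```bash
cat > h.py <<'E'
import numpy as np,cv2
from rig import get_state, viewer, ctrl
def cam(n):
    s=get_state();c=viewer.camera(n)
    if n=="wrist":
        T=np.eye(4);T[:3,:3]=s["tool_rot"];T[:3,3]=s["ee_pos"];T=T@c["T_tool_cam"];c["xyz"]=T[:3,3];c["attitude"]=T[:3,:3]
    return c
def ray(c,p):
    K=np.array([[c["fx"],0,c["cx"]],[0,c["fy"],c["cy"]],[0,0,1.]])
    u=cv2.undistortPoints(np.array([[p]],float),K,np.array([c["k1"],0,0,0,0.]))[0,0]
    d=c["attitude"]@np.array([u[0],u[1],1]);return c["xyz"],d/np.linalg.norm(d)
def onz(c,p,z):
    o,d=ray(c,p);return o+d*(z-o[2])/d[2]
def tri(rs):
    A=sum(np.eye(3)-np.outer(d,d) for o,d in rs);b=sum((np.eye(3)-np.outer(d,d))@o for o,d in rs)
    X=np.linalg.solve(A,b);return X,[np.linalg.norm(np.cross(X-o,d)) for o,d in rs]
def red(c,box):
    x0,y0,x1,y1=box;h=cv2.cvtColor(c["color"],cv2.COLOR_RGB2HSV).astype(int)
    m=((h[...,0]<8)|(h[...,0]>172))&(h[...,1]>140)&(h[...,2]>60)
    z=np.zeros_like(m);z[y0:y1,x0:x1]=m[y0:y1,x0:x1];return z
E
python3 - <<'E'
from h import *
W=cam("wrist");S=cam("scene");D=cam("side")
a,b=onz(W,(314,243),.103),onz(W,(446,271),.103);print("caps",a,b,(a+b)/2,np.linalg.norm(a-b),np.degrees(np.arctan2(*(a-b)[1::-1])))
for p in[(307,128),(451,163),(272,278)]:print("base",onz(W,p,.012))
E_=[]
for n,c,box in(("scene",S,(250,180,275,215)),("side",D,(275,180,297,215))):
    m=red(c,box);ys,xs=np.nonzero(m);print(n,len(ys),ys.min(),ys.max())
    for y in range(ys.min(),ys.max()+1,3):print(y,xs[ys==y].min(),xs[ys==y].max(),end="; ")
    pts=np.c_[xs,ys].astype(float)
    t=(xs[ys<=ys.min()+1].mean(),ys.min());bt=(xs[ys>=ys.max()-1].mean(),ys.max());E_.append((ray(c,t),ray(c,bt)))
    x0,y0,x1,y1=box
    crop=c["color"][y0-30:y1+60,x0-50:x1+50,::-1];cv2.imwrite(f"pics/{n}1.png",cv2.resize(crop,None,fx=4,fy=4,interpolation=2))
print();print("tip",tri([e[0] for e in E_]),"bot",tri([e[1] for e in E_]))
a=cv2.imread("pics/scene1.png");b=cv2.imread("pics/side1.png");cv2.imwrite("pics/both1.png",cv2.resize(np.hstack([a,b]),(800,400)))
E
```

```text
caps [0.5902489  0.03732527 0.103     ] [0.47873253 0.06307919 0.103     ] [0.53449072 0.05020223 0.103     ] 0.11445158189927601 -13.00406856493537
base [ 0.58990966 -0.04544467  0.012     ]
base [ 0.44273203 -0.01152139  0.012     ]
base [0.62407552 0.11618493 0.012     ]
scene 33 186 199
186 259 260; 189 260 261; 192 260 261; 195 260 261; 198 260 262; side 51 188 205
188 284 286; 191 284 287; 194 285 287; 197 285 287; 200 285 286; 203 285 286; 
tip (array([0.53583596, 0.05892055, 0.18157186]), [np.float64(0.0004153305917169943), np.float64(0.0004153305917171842)]) bot (array([0.53509161, 0.05364656, 0.13711848]), [np.float64(0.0010208134557577598), np.float64(0.001020813455757801)])
```

View pics/both1.png

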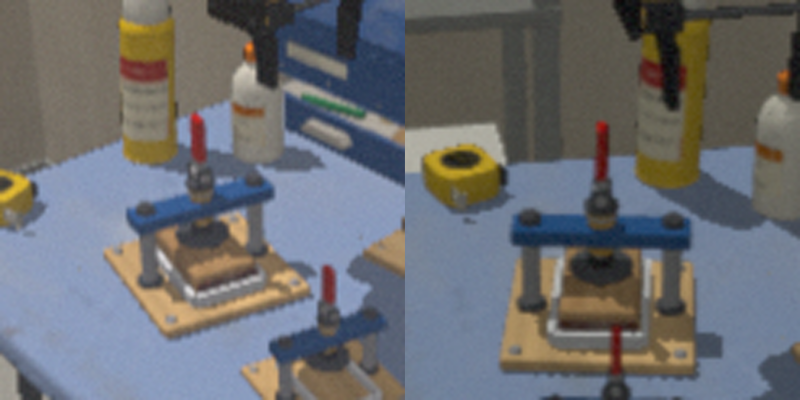

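Run:
```python
from h import *
D=cam("side");S=cam("scene")
print("yellow",onz(D,(307,207),0),onz(S,(246,200),0),"white",onz(D,(343,217),0),onz(S,(280,200),0))
print("tops",tri([ray(D,(300,152)),ray(S,(245,150))])[0],tri([ray(D,(346,170)),ray(S,(279,165))])[0])
```

```text
yellow [0.64609636 0.28199868 0.        ] [0.63219397 0.28605995 0.        ] white [0.74067014 0.2001504  0.        ] [0.72859214 0.20157241 0.        ]
tops [0.61179533 0.24015219 0.2129964 ] [0.74683976 0.22610521 0.13713085]
```

Call:
arm_command([
  [3, 1.8, 0, 0, 0, 0, 1],
  [3, 1.8, 0, 0, 0, 0, 1],
  [2.9, 1.6, 0, 0, 0, 0, 1],
  [0, 0, 0, 0, 0, 0, 1],
])

```text
time: 0.9
ee_pos: [0.5346, 0.0527, 0.2929]
tool_rot: [[-1.0, -0.002, 0.001], [-0.002, 1.0, 0.0], [-0.001, 0.0, -1.0]]
contact_force: [1.3, -0.1, -0.2]
finger_gap: 0.999
```

Call:
arm_command([
  [0, 0, 0, 0, 0, -0.18, 1],
  [0, 0, 0, 0, 0, -0.18, 1],
  [0, 0, 0, 0, 0, -0.18, 1],
  [0, 0, 0, 0, 0, -0.18, 1],
  [0, 0, 0, 0, 0, -0.18, 1],
  [0, 0, 0, 0, 0, -0.18, 1],
  [0, 0, 0, 0, 0, -0.18, 1],
  [0, 0, 0, 0, 0, -0.18, 1],
  [0, 0, 0, 0, 0, -0.18, 1],
])

```text
time: 2.02
ee_pos: [0.5368, 0.0517, 0.2922]
tool_rot: [[0.055, -0.999, 0.0], [-0.999, -0.055, -0.0], [0.0, -0.0, -1.0]]
contact_force: [-0.2, 0.2, 0.5]
finger_gap: 1.001
```

Call:
arm_command([
  [0, 0, 0, 0, 0, -0.18, 1],
  [0, 0, 0, 0, 0, -0.18, 1],
  [0, 0, 0, 0, 0, -0.18, 1],
  [0, 0, 0, 0, 0, -0.18, 1],
  [0, 0, 0, 0, 0, -0.18, 1],
  [0, 0, 0, 0, 0, -0.18, 1],
  [0, 0, 0, 0, 0, -0.18, 1],
  [0, 0, 0, 0, 0, -0.035, 1],
  [0, 0, 0, 0, 0, 0, 1],
])

```text
time: 3.15
ee_pos: [0.5363, 0.0519, 0.2922]
tool_rot: [[0.974, -0.227, 0.0], [-0.227, -0.974, -0.0], [0.0, 0.0, -1.0]]
contact_force: [-0.4, 0.1, 0.5]
finger_gap: 0.998
```

Run:
```python
from h import *
s=get_state();print(s["q"],s["ee_pos"],s["tool_rot"],s["moment"])
W=cam("wrist");cv2.imwrite("pics/w2.png",W["color"][:,:,::-1])
```

```text
[ 2.27769147e+01  1.36598083e+01 -1.16898327e+01  6.22567668e-03
 -6.46491303e+01  1.44100402e+02] [0.53634854 0.05186544 0.29218563] [[ 9.73896719e-01 -2.26991580e-01  5.77918764e-05]
 [-2.26991575e-01 -9.73896718e-01 -8.22339180e-05]
 [ 7.49497258e-05  6.69690738e-05 -9.99999995e-01]] [-0.07367098 -0.04216536 -0.00252708]
```

View pics/w2.png

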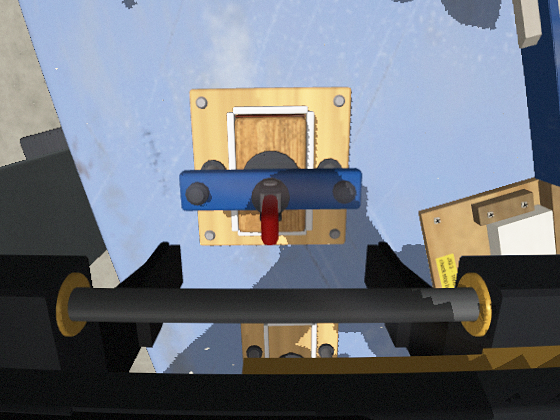

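Wrist view: the jig is square to the image, with caps at (198,193) and (344,193). The red lever sits centred between the open fingers, from the fork at (269,190) to its tip at (270,243). I'll compute offsets.

Run:
```python
from h import *
s=get_state();W=cam("wrist");R=s["tool_rot"];p=s["ee_pos"]
tl=lambda X:np.round(1000*(R.T@(X-p)),1)
a,b=onz(W,(198,193),.103),onz(W,(344,193),.103);print("caps tool mm",tl(a),tl(b),tl((a+b)/2),np.linalg.norm(a-b))
for q in[(191,89),(351,89),(347,243),(200,243)]:print(tl(onz(W,q,.012)))
m=red(W,(250,170,295,250));ys,xs=np.nonzero(m)
for y in range(ys.min(),ys.max()+1,6):print(y,xs[ys==y].min(),xs[ys==y].max())
t=(xs[ys>=ys.max()-6].mean(),ys.max()-1.0);print("tip far edge",tl(onz(W,t,.184)));lo=(xs[ys<ys.min()+8].mean(),ys.min()+4);print("low",tl(onz(W,lo,.140)))
S=cam("scene");D=cam("side")
for n,c,box in(("scene",S,(250,180,275,215)),("side",D,(275,180,297,215))):
    m=red(c,box);ys,xs=np.nonzero(m)
    pp=(xs.mean(),ys.mean());o,d=ray(c,pp);ro,rd=ray(W,(269.5,219));print(n,tl(tri([(o,d),(ro,rd)])[0]),tri([(o,d),(ro,rd)])[1])
```

```text
caps tool mm [-59.3  -1.2 189.2] [ 53.6  -1.3 189.2] [ -2.8  -1.3 189.2] 0.112918676981991
[-79.6 -79.8 280.2]
[ 72.9 -79.8 280.2]
[ 77.4  77.7 280.2]
[-79.1  77.9 280.2]
197 268 269
203 263 277
209 262 277
215 262 277
221 261 278
227 262 278
233 262 277
239 262 277
tip far edge [ -3.1   6.9 108.2]
low [ -3.4  -5.4 152.2]
scene [ -3.1   0.2 130.8] [np.float64(0.0003058451286903806), np.float64(0.00030584512869009977)]
side [ -2.   -0.6 129. ] [np.float64(0.0012928562687834974), np.float64(0.001292856268783376)]
```

Call:
arm_command([
  [-0.3, -0.1, 1, 0, 0, 0, 1],
  [0, 0, 3.3, 0, 0, 0, 1],
  [0, 0, 3.3, 0, 0, 0, 1],
  [0, 0, 0, 0, 0, 0, 1],
  [0, 0, 0, 0, 0, 0, 1],
])

```text
time: 3.98
ee_pos: [0.5339, 0.0539, 0.2172]
tool_rot: [[0.975, -0.224, 0.002], [-0.224, -0.975, -0.0], [0.002, -0.0, -1.0]]
contact_force: [0.1, -0.2, -0.2]
finger_gap: 1.002
```

Run:
```python
from h import *
s=get_state();W=cam("wrist");cv2.imwrite("pics/w3.png",W["color"][:,:,::-1]);print(s["ee_pos"],s["contact_force"],s["moment"])
```

```text
[0.53390507 0.05388617 0.21718506] [ 0.12159183 -0.23794478 -0.19073283] [-0.1595949  -0.09745653  0.03864359]
```

View pics/w3.png

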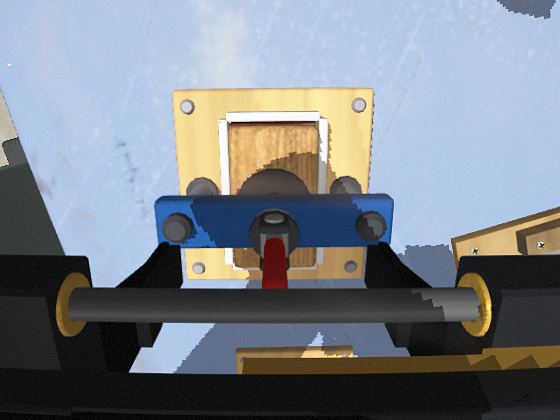

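The lever stands centred between the fingers at (275,265), and the caps at (177,228) and (371,226) are symmetric about it. Closing now.

Call:
arm_command([
  [0, 0, 0, 0, 0, 0, 0],
  [0, 0, 0, 0, 0, 0, 0],
  [0, 0, 0, 0, 0, 0, 0],
  [0, 0, 0, 0, 0, 0, 0],
  [0, 0, 0, 0, 0, 0, 0],
  [0, 0, 0, 0, 0, 0, 0],
  [0, 0, 0, 0, 0, 0, 0],
  [0, 0, 0, 0, 0, 0, 0],
])

```text
time: 5.03
ee_pos: [0.5333, 0.0537, 0.2162]
tool_rot: [[0.974, -0.225, -0.0], [-0.225, -0.974, -0.0], [-0.0, 0.0, -1.0]]
contact_force: [-0.1, 0.3, -0.2]
finger_gap: 0.174
```

```bash
cat > st.py <<'E'
from h import *
for i in range(1):
    s=get_state();R=s["tool_rot"];print(round(s["time"],2),"tcp",s["ee_pos"].round(4),"yaw",np.degrees(np.arctan2(R[1,0],R[0,0])).round(2),"tilt",R[:2,2].round(4),"Ftool",(R.T@s["contact_force"]).round(2),"Mtool",(R.T@s["moment"]).round(3),"gap",round(s["finger_gap"],3),"q6",s["q"][5].round(1))
E
python3 st.py
```

```text
5.03 tcp [0.5333 0.0537 0.2162] yaw -12.98 tilt [-0. -0.] Ftool [-0.19 -0.28  0.23] Mtool [-0.116  0.131  0.007] gap 0.174 q6 143.9
```

Call:
arm_command([
  [0, 0, 0, 0, 0, 0, 0],
  [0, 0, 0, 0, 0, 0, 0],
  [0, 0, 0, 0, 0, 0, 0],
  [0, 0, 0, 0, 0, 0, 0],
])

```text
time: 5.52
ee_pos: [0.534, 0.0536, 0.2163]
tool_rot: [[0.974, -0.225, 0.002], [-0.225, -0.974, -0.0], [0.002, -0.0, -1.0]]
contact_force: [5.4, -2.2, -3.8]
finger_gap: 0.114
```

```bash
python3 st.py
```

```text
5.53 tcp [0.534  0.0536 0.2163] yaw -12.98 tilt [ 0.0017 -0.    ] Ftool [5.74 0.94 3.79] Mtool [-0.535  1.632 -0.003] gap 0.114 q6 143.9
```

Call:
arm_command([
  [0.06, 0, 0.03, 0, 0, 0, 0],
  [0, 0, 0.02, 0, 0, 0.1, 0],
  [0, 0, 0.02, 0, 0, 0.1, 0],
  [0, 0, 0.02, 0, 0, 0.1, 0],
  [0, 0, 0, 0, 0, 0, 0],
  [0, 0, 0, 0, 0, 0, 0],
])

```text
time: 6.28
ee_pos: [0.534, 0.0536, 0.2156]
tool_rot: [[0.865, -0.501, 0.001], [-0.501, -0.865, 0.0], [0.0, -0.0, -1.0]]
contact_force: [2.0, -2.0, -0.1]
finger_gap: 0.115
```

```bash
python3 st.py
```

```text
6.28 tcp [0.534  0.0536 0.2156] yaw -30.09 tilt [0.0005 0.0001] Ftool [2.72 0.78 0.08] Mtool [-0.17   0.968  0.021] gap 0.115 q6 126.9
```

Call:
arm_command([
  [0.03, 0, 0.02, 0, 0, 0.1, 0],
  [0, 0, 0.02, 0, 0, 0.1, 0],
  [0, 0, 0.02, 0, 0, 0.1, 0],
  [0, 0, 0.02, 0, 0, 0.1, 0],
  [0, 0, 0, 0, 0, 0, 0],
  [0, 0, 0, 0, 0, 0, 0],
])

```text
time: 7.02
ee_pos: [0.534, 0.0536, 0.2148]
tool_rot: [[0.602, -0.798, -0.0], [-0.798, -0.602, 0.0], [-0.0, -0.0, -1.0]]
contact_force: [0.7, 0.9, 2.2]
finger_gap: 0.109
```

```bash
python3 st.py
```

```text
7.03 tcp [0.534  0.0536 0.2148] yaw -52.98 tilt [-0.0001  0.0004] Ftool [-0.33 -1.1  -2.2 ] Mtool [0.093 0.089 0.063] gap 0.109 q6 104.0
```

Call:
arm_command([
  [0, 0, 0.02, 0, 0, 0.1, 0],
  [0, 0, 0.02, 0, 0, 0.1, 0],
  [0, 0, 0, 0, 0, 0, 0],
  [0, 0, 0, 0, 0, 0, 0],
])

```text
time: 7.52
ee_pos: [0.534, 0.0536, 0.2144]
tool_rot: [[0.431, -0.902, -0.0], [-0.902, -0.431, 0.0], [-0.0, -0.0, -1.0]]
contact_force: [-1.0, 1.2, 5.0]
finger_gap: 0.109
```

```bash
python3 st.py
```

```text
7.53 tcp [0.534  0.0536 0.2144] yaw -64.44 tilt [-0.      0.0004] Ftool [-1.53  0.36 -5.02] Mtool [-0.09  -0.568 -0.019] gap 0.109 q6 92.5
```

Call:
arm_command([
  [0, 0, 0.02, 0, 0, 0.1, 0],
  [0, 0, 0.02, 0, 0, 0.1, 0],
  [0, 0, 0, 0, 0, 0, 0],
  [0, 0, 0, 0, 0, 0, 0],
])

```text
time: 8.02
ee_pos: [0.534, 0.0537, 0.214]
tool_rot: [[0.244, -0.97, -0.0], [-0.97, -0.244, 0.0], [-0.0, -0.0, -1.0]]
contact_force: [-1.3, 3.1, 5.1]
finger_gap: 0.114
```

```bash
python3 st.py
```

```text
8.03 tcp [0.534  0.0537 0.214 ] yaw -75.88 tilt [-0.0001  0.0005] Ftool [-3.3   0.47 -5.13] Mtool [-0.405 -1.036  0.073] gap 0.114 q6 81.1
```

Call:
arm_command([
  [-0.04, 0, 0, 0, 0, 0.1, 0],
  [0, 0, 0.01, 0, 0, 0.1, 0],
  [0, 0, 0, 0, 0, 0, 0],
  [0, 0, 0, 0, 0, 0, 0],
])

```text
time: 8.52
ee_pos: [0.534, 0.0538, 0.2136]
tool_rot: [[0.046, -0.999, -0.0], [-0.999, -0.046, 0.0], [-0.0, 0.0, -1.0]]
contact_force: [-1.1, 2.2, 4.2]
finger_gap: 0.116
```

```bash
python3 st.py
```

```text
8.53 tcp [0.534  0.0538 0.2136] yaw -87.34 tilt [-0.0002  0.0001] Ftool [-2.22  1.02 -4.22] Mtool [-0.366 -0.754  0.114] gap 0.116 q6 69.6
```

Call:
arm_command([
  [0, 0, 0.01, 0, 0, 0.1, 0],
  [0, 0, 0.02, 0, 0, 0.1, 0],
  [0, 0, 0, 0, 0, 0, 0],
  [0, 0, 0, 0, 0, 0, 0],
])

```text
time: 9.02
ee_pos: [0.534, 0.0539, 0.2132]
tool_rot: [[-0.153, -0.988, -0.0], [-0.988, 0.153, 0.0], [-0.0, 0.0, -1.0]]
contact_force: [-1.9, 3.5, 2.0]
finger_gap: 0.11
```

```bash
python3 st.py
```

```text
9.03 tcp [0.534  0.0539 0.2132] yaw -98.81 tilt [-0.0001  0.0003] Ftool [-3.13  2.37 -2.  ] Mtool [-0.541 -0.864  0.068] gap 0.11 q6 58.1
```

```bash
cat > st.py <<'E'
from h import *
F=[];M=[]
for i in range(6):
    s=get_state();R=s["tool_rot"];F.append(R.T@s["contact_force"]);M.append(R.T@s["moment"])
    if i<5: viewer.camera("wrist")
print(round(s["time"],2),"tcp",s["ee_pos"].round(4),"yaw",np.degrees(np.arctan2(R[1,0],R[0,0])).round(2),"F",np.mean(F,0).round(2),"M",np.mean(M,0).round(3),"mz sd",np.std(M,0)[2].round(3),"gap",round(s["finger_gap"],3))
E
python3 st.py
```

```text
9.28 tcp [0.534  0.0539 0.2132] yaw -98.89 F [-3.48  1.84 -2.23] M [-0.533 -0.925  0.015] mz sd 0.04 gap 0.114
```

Call:
arm_command([
  [0, 0, 0.02, 0, 0, 0.1, 0],
  [0, 0, 0.02, 0, 0, 0.1, 0],
  [0, 0, 0, 0, 0, 0, 0],
])

```text
time: 9.65
ee_pos: [0.534, 0.054, 0.2128]
tool_rot: [[-0.347, -0.938, -0.0], [-0.938, 0.347, 0.0], [-0.0, 0.0, -1.0]]
contact_force: [-1.7, 4.1, 2.6]
finger_gap: 0.115
```

```bash
python3 st.py
```

```text
9.9 tcp [0.534  0.0539 0.2128] yaw -110.33 F [-4.27  2.63 -1.77] M [-0.83  -1.122  0.036] mz sd 0.02 gap 0.112
```

Call:
arm_command([
  [-0.05, 0.03, 0.02, 0, 0, 0.1, 0],
  [0, 0, 0.02, 0, 0, 0.1, 0],
  [0, 0, 0, 0, 0, 0, 0],
])

```text
time: 10.28
ee_pos: [0.534, 0.0542, 0.2124]
tool_rot: [[-0.526, -0.85, 0.0], [-0.85, 0.526, -0.0], [0.0, -0.0, -1.0]]
contact_force: [-0.3, 3.3, 0.9]
finger_gap: 0.113
```

```bash
python3 st.py
```

```text
10.53 tcp [0.534  0.0542 0.2124] yaw -121.79 F [-2.37  1.26 -0.31] M [-0.401 -0.695  0.033] mz sd 0.02 gap 0.113
```

Call:
arm_command([
  [0, 0, 0.02, 0, 0, 0.1, 0],
  [0, 0, 0.02, 0, 0, 0.1, 0],
  [0, 0, 0, 0, 0, 0, 0],
])

```text
time: 10.9
ee_pos: [0.534, 0.0543, 0.212]
tool_rot: [[-0.685, -0.729, 0.0], [-0.729, 0.685, -0.0], [-0.0, -0.0, -1.0]]
contact_force: [-0.8, 3.1, -0.8]
finger_gap: 0.113
```

```bash
python3 st.py
```

```text
11.15 tcp [0.534  0.0543 0.2121] yaw -133.25 F [-2.29  1.27  0.55] M [-0.284 -0.66   0.017] mz sd 0.027 gap 0.112
```

Call:
arm_command([
  [0, 0, 0.02, 0, 0, 0.1, 0],
  [0, 0, 0.02, 0, 0, 0.1, 0],
  [0, 0, 0, 0, 0, 0, 0],
])

```text
time: 11.52
ee_pos: [0.5341, 0.0544, 0.2117]
tool_rot: [[-0.816, -0.578, 0.0], [-0.578, 0.816, 0.0], [-0.0, -0.0, -1.0]]
contact_force: [2.6, 2.5, -1.6]
finger_gap: 0.113
```

```bash
python3 st.py
```

```text
11.78 tcp [0.5341 0.0543 0.2117] yaw -144.71 F [-3.32  0.56  1.19] M [-0.233 -0.806  0.035] mz sd 0.029 gap 0.11
```

Call:
arm_command([
  [0, 0, 0.02, 0, 0, 0.1, 0],
  [0, 0, 0.02, 0, 0, 0.1, 0],
  [0, 0, 0, 0, 0, 0, 0],
])

```text
time: 12.15
ee_pos: [0.5341, 0.0544, 0.2113]
tool_rot: [[-0.914, -0.405, 0.0], [-0.405, 0.914, 0.0], [-0.0, -0.0, -1.0]]
contact_force: [2.6, 3.0, -2.1]
finger_gap: 0.113
```

```bash
python3 st.py;python3 -c "
from h import *
W=cam('wrist');S=cam('scene');D=cam('side')
a=W['color'][100:400,130:430];b=cv2.resize(D['color'][165:275,230:340],(300,300));cv2.imwrite('pics/c4.png',np.hstack([a,b])[:,:,::-1])"
```

```text
12.4 tcp [0.5341 0.0544 0.2113] yaw -156.17 F [-3.61  1.42  2.76] M [-0.271 -1.055  0.034] mz sd 0.017 gap 0.11
```

View pics/c4.png

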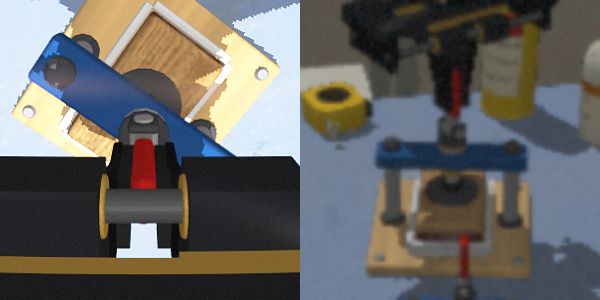

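The wrist crop shows the pads squarely on the red lever and the fork turned with it. The side crop shows the foot right down near the block. There is no clear torque yet, so I'll use finer steps.

Call:
arm_command([
  [-0.03, 0.01, 0.03, 0, 0, 0.1, 0],
  [0, 0, 0, 0, 0, 0, 0],
  [0, 0, 0, 0, 0, 0, 0],
])

```text
time: 12.92
ee_pos: [0.5342, 0.0545, 0.2111]
tool_rot: [[-0.95, -0.311, 0.0], [-0.311, 0.95, -0.0], [-0.0, -0.0, -1.0]]
contact_force: [3.6, 2.2, -2.1]
finger_gap: 0.113
```

```bash
python3 st.py
```

```text
13.18 tcp [0.5342 0.0545 0.2111] yaw -161.92 F [-3.29  0.71  2.75] M [-0.136 -0.998  0.012] mz sd 0.03 gap 0.11
```

Call:
arm_command([
  [0, 0, 0.03, 0, 0, 0.1, 0],
  [0, 0, 0, 0, 0, 0, 0],
  [0, 0, 0, 0, 0, 0, 0],
])

```text
time: 13.55
ee_pos: [0.5342, 0.0545, 0.2109]
tool_rot: [[-0.977, -0.215, 0.0], [-0.215, 0.977, -0.0], [-0.0, -0.0, -1.0]]
contact_force: [2.6, 1.1, -2.2]
finger_gap: 0.112
```

```bash
python3 st.py
```

```text
13.8 tcp [0.5342 0.0545 0.2109] yaw -167.65 F [-3.35  0.52  1.56] M [-0.104 -0.977 -0.004] mz sd 0.023 gap 0.116
```

Call:
arm_command([
  [-0.02, 0, 0.02, 0, 0, 0.1, 0],
  [0, 0, 0, 0, 0, 0, 0],
  [0, 0, 0, 0, 0, 0, 0],
])

```text
time: 14.18
ee_pos: [0.5343, 0.0545, 0.2107]
tool_rot: [[-0.993, -0.116, -0.0], [-0.116, 0.993, -0.0], [0.0, -0.0, -1.0]]
contact_force: [3.1, 0.6, -0.3]
finger_gap: 0.111
```

```bash
python3 st.py
```

```text
14.43 tcp [0.5343 0.0546 0.2107] yaw -173.38 F [-2.4   0.38 -0.08] M [-0.142 -0.738  0.006] mz sd 0.027 gap 0.109
```

Call:
arm_command([
  [0, 0, 0.02, 0, 0, 0.1, 0],
  [0, 0, 0, 0, 0, 0, 0],
  [0, 0, 0, 0, 0, 0, 0],
])

```text
time: 14.8
ee_pos: [0.5344, 0.0545, 0.2105]
tool_rot: [[-1.0, -0.016, 0.0], [-0.016, 1.0, -0.0], [-0.0, -0.0, -1.0]]
contact_force: [1.9, 0.6, 0.8]
finger_gap: 0.118
```

```bash
python3 st.py
```

```text
15.05 tcp [0.5344 0.0546 0.2105] yaw -179.11 F [-2.07  0.4  -0.59] M [-0.116 -0.639 -0.038] mz sd 0.036 gap 0.113
```

Call:
arm_command([
  [-0.02, 0, 0.02, 0, 0, 0.1, 0],
  [0, 0, 0, 0, 0, 0, 0],
  [0, 0, 0, 0, 0, 0, 0],
])

```text
time: 15.42
ee_pos: [0.5345, 0.0546, 0.2103]
tool_rot: [[-0.997, 0.083, -0.0], [0.083, 0.997, -0.0], [0.0, -0.0, -1.0]]
contact_force: [1.3, -0.3, 2.5]
finger_gap: 0.112
```

```bash
python3 st.py
```

```text
15.68 tcp [0.5345 0.0546 0.2102] yaw 175.16 F [-1.05  0.16 -2.5 ] M [-0.161 -0.369 -0.098] mz sd 0.03 gap 0.109
```

Call:
arm_command([
  [0, 0, 0.02, 0, 0, 0.1, 0],
  [0, 0, 0, 0, 0, 0, 0],
  [0, 0, 0, 0, 0, 0, 0],
])

```text
time: 16.05
ee_pos: [0.5345, 0.0546, 0.2101]
tool_rot: [[-0.983, 0.182, 0.0], [0.182, 0.983, -0.0], [-0.0, -0.0, -1.0]]
contact_force: [1.7, 0.3, 3.7]
finger_gap: 0.114
```

```bash
sed -i 's/range(6)/range(9)/;s/i<5/i<8/' st.py; python3 st.py
```

```text
16.45 tcp [0.5345 0.0546 0.2101] yaw 169.42 F [-0.85  0.3  -3.86] M [-0.066 -0.251 -0.149] mz sd 0.024 gap 0.113
```

Call:
arm_command([
  [0, 0, -0.02, 0, 0, 0.05, 0],
  [0, 0, 0, 0, 0, 0, 0],
  [0, 0, 0, 0, 0, 0, 0],
])

```text
time: 16.82
ee_pos: [0.5346, 0.0546, 0.21]
tool_rot: [[-0.973, 0.232, -0.0], [0.232, 0.973, 0.0], [0.0, -0.0, -1.0]]
contact_force: [1.6, -0.5, 2.6]
finger_gap: 0.114
```

```bash
python3 st.py
```

```text
17.23 tcp [0.5346 0.0546 0.21  ] yaw 166.54 F [-1.64  0.43 -1.9 ] M [-0.022 -0.577 -0.139] mz sd 0.023 gap 0.112
```

Snug is reached: net torque about 0.17 N·m, tool turned 3.15 rad. Next I'll open slightly and probe which side the lever folds to.

Call:
arm_command([
  [0, 0, 0, 0, 0, 0, 0.3],
  [0, 0, 0, 0, 0, 0, 0.3],
  [0, 0, 0, 0, 0, 0, 0.3],
  [0, 0, 0, 0, 0, 0, 0.3],
  [0, 0, 0, 0, 0, 0, 0.3],
])

```text
time: 17.85
ee_pos: [0.5344, 0.0546, 0.2101]
tool_rot: [[-0.972, 0.233, -0.0], [0.233, 0.972, -0.0], [0.0, -0.0, -1.0]]
contact_force: [-0.2, -0.2, 0.2]
finger_gap: 0.299
```

```bash
python3 st.py
```

```text
18.25 tcp [0.5345 0.0546 0.2101] yaw 166.54 F [-0.14 -0.13  0.08] M [-0.002 -0.002  0.028] mz sd 0.017 gap 0.3
```

Call:
arm_command([
  [0.3, 0, 0, 0, 0, 0, 0.3],
  [0.3, 0, 0, 0, 0, 0, 0.3],
  [0.2, 0, 0, 0, 0, 0, 0.3],
  [0.2, 0, 0, 0, 0, 0, 0.3],
  [0, 0, 0, 0, 0, 0, 0.3],
])

```text
time: 18.88
ee_pos: [0.526, 0.0567, 0.2104]
tool_rot: [[-0.973, 0.232, 0.003], [0.232, 0.973, -0.0], [-0.003, 0.001, -1.0]]
contact_force: [4.4, -2.4, -2.1]
finger_gap: 0.301
```

```bash
python3 st.py
```

```text
19.27 tcp [0.526  0.0567 0.2104] yaw 166.55 F [-4.84 -1.64  2.47] M [ 0.476 -1.498 -0.025] mz sd 0.031 gap 0.298
```

Call:
arm_command([
  [0.2, 0, 0, 0, 0, 0, 0.3],
  [0.2, 0, 0, 0, 0, 0, 0.3],
  [0, 0, 0, 0, 0, 0, 0.3],
])

```text
time: 19.65
ee_pos: [0.5229, 0.0575, 0.2108]
tool_rot: [[-0.973, 0.232, 0.005], [0.232, 0.973, -0.0], [-0.005, 0.001, -1.0]]
contact_force: [7.0, -4.2, -3.5]
finger_gap: 0.299
```

```bash
python3 st.py
```

```text
20.05 tcp [0.5229 0.0575 0.2108] yaw 166.57 F [-7.15 -2.54  2.97] M [ 0.865 -2.184 -0.005] mz sd 0.018 gap 0.304
```

```bash
python3 -c "
from h import *
W=cam('wrist');D=cam('side')
a=W['color'][100:400,130:430];b=cv2.resize(D['color'][150:260,230:340],(300,300));cv2.imwrite('pics/c5.png',np.hstack([a,b])[:,:,::-1])"
```

```text
(no output)
```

View pics/c5.png

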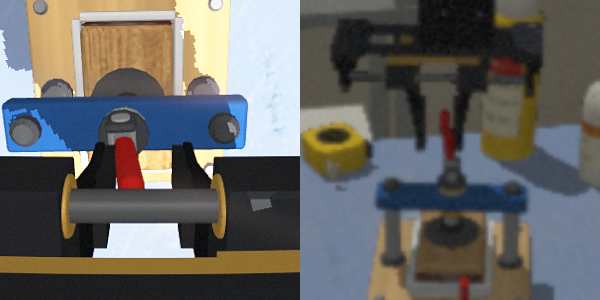

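Side crop: the lever leans left, so it is folding to the tool +x side, with the left finger on its back. Next I'll back off, rise and open wide, so one finger's tip can sweep the lever down.

Call:
arm_command([
  [-0.4, 0, 0, 0, 0, 0, 0.3],
  [0, 0, -2.0, 0, 0, 0, 1],
  [0, 0, 0, 0, 0, 0, 1],
  [0, 0, 0, 0, 0, 0, 1],
  [0, 0, 0, 0, 0, 0, 1],
  [0, 0, 0, 0, 0, 0, 1],
  [0, 0, 0, 0, 0, 0, 1],
  [0, 0, 0, 0, 0, 0, 1],
  [0, 0, 0, 0, 0, 0, 1],
  [2, 0, 0, 0, 0, 0, 1],
  [1.3, 0, 0, 0, 0, 0, 1],
  [0, 0, 0, 0, 0, 0, 1],
])

```text
time: 21.65
ee_pos: [0.4923, 0.0648, 0.2305]
tool_rot: [[-0.973, 0.232, 0.001], [0.232, 0.973, 0.0], [-0.001, 0.0, -1.0]]
contact_force: [1.0, 0.2, 0.2]
finger_gap: 0.998
```

```bash
sed -i 's/range(9)/range(3)/;s/i<8/i<2/' st.py; echo 'print("u,v mm",(1000*(R[:,:2].T@(s["ee_pos"]-[.5346,.0546,0]))).round(1),"corner u",(1000*R[:,0]@(s["ee_pos"]-[.5346,.0546,0])-43.5*s["finger_gap"]).round(1),"z rel",(1000*(s["ee_pos"][2]-.07-.1157)).round(1))'>>st.py; python3 st.py
```

```text
21.75 tcp [0.493  0.0647 0.2304] yaw 166.56 F [-0.65  0.64 -0.22] M [-0.004 -0.041  0.026] mz sd 0.012 gap 0.999
u,v mm [42.7  0.3] corner u -0.8 z rel 44.7
```

Call:
arm_command([
  [0.5, 0, 0, 0, 0, 0, 1],
  [0.5, 0, 0, 0, 0, 0, 1],
  [0.45, 0, 0.12, 0, 0, 0, 1],
  [0.45, 0, 0.16, 0, 0, 0, 1],
  [0, 0, 0, 0, 0, 0, 1],
])

```text
time: 22.38
ee_pos: [0.4752, 0.069, 0.2279]
tool_rot: [[-0.973, 0.232, 0.003], [0.232, 0.973, -0.0], [-0.003, 0.001, -1.0]]
contact_force: [3.4, -2.9, -0.6]
finger_gap: 1.0
```

```bash
python3 st.py
```

```text
22.48 tcp [0.4752 0.069  0.2279] yaw 166.55 F [-4.6  -1.49 -0.17] M [ 0.505 -1.468  0.036] mz sd 0.02 gap 1.002
u,v mm [60.7  0.3] corner u 17.1 z rel 42.2
```

Call:
arm_command([
  [0.42, 0, 0.22, 0, 0, 0, 1],
  [0.4, 0, 0.24, 0, 0, 0, 1],
  [0.36, 0, 0.28, 0, 0, 0, 1],
  [0.33, 0, 0.3, 0, 0, 0, 1],
  [0.3, 0, 0.34, 0, 0, 0, 1],
  [0.27, 0, 0.36, 0, 0, 0, 1],
  [0, 0, 0, 0, 0, 0, 1],
])

```text
time: 23.35
ee_pos: [0.4545, 0.0738, 0.2105]
tool_rot: [[-0.973, 0.233, 0.001], [0.233, 0.973, -0.0], [-0.001, 0.0, -1.0]]
contact_force: [2.7, -2.5, 2.4]
finger_gap: 1.004
```

```bash
python3 st.py
```

```text
23.45 tcp [0.4545 0.0738 0.2105] yaw 166.54 F [-3.31 -2.39 -2.75] M [ 0.752 -1.231  0.089] mz sd 0.021 gap 0.995
u,v mm [82.2  0.1] corner u 38.9 z rel 24.8
```

Call:
arm_command([
  [0.22, 0, 0.4, 0, 0, 0, 1],
  [0.2, 0, 0.4, 0, 0, 0, 1],
  [0.14, 0, 0.43, 0, 0, 0, 1],
  [0.1, 0, 0.44, 0, 0, 0, 1],
  [0, 0, 0, 0, 0, 0, 1],
])

```text
time: 24.08
ee_pos: [0.4479, 0.0756, 0.1937]
tool_rot: [[-0.973, 0.232, 0.001], [0.232, 0.973, 0.0], [-0.001, 0.0, -1.0]]
contact_force: [1.9, -3.5, 7.5]
finger_gap: 0.998
```

```bash
python3 st.py
```

```text
24.18 tcp [0.4479 0.0756 0.1937] yaw 166.56 F [-2.63 -2.52 -7.74] M [ 0.865 -1.101  0.122] mz sd 0.009 gap 1.001
u,v mm [89.1  0.3] corner u 45.5 z rel 8.0
```

Near the stop (corner 8.0 mm above the pin, 7.7 N). Press a bit further to be sure.

Call:
arm_command([
  [0, 0, 0.1, 0, 0, 0, 1],
  [0, 0, 0.1, 0, 0, 0, 1],
  [0, 0, 0, 0, 0, 0, 1],
])

```text
time: 24.55
ee_pos: [0.448, 0.0757, 0.1933]
tool_rot: [[-0.973, 0.232, 0.002], [0.232, 0.973, 0.0], [-0.002, 0.001, -1.0]]
contact_force: [-3.6, -2.6, 17.6]
finger_gap: 1.003
```

```bash
python3 st.py
```

```text
24.65 tcp [0.448  0.0757 0.1933] yaw 166.59 F [  2.84  -3.4  -18.23] M [ 1.061 -0.024  0.168] mz sd 0.039 gap 0.999
u,v mm [88.8  0.6] corner u 45.3 z rel 7.6
```

That was a hard stop (0.4 mm for 10 N more), so it is fully closed. Retreating and checking.

Call:
arm_command([
  [0, 0, -1, 0, 0, 0, 1],
  [0, 0, -3, 0, 0, 0, 1],
  [0, 0, -4, 0, 0, 0, 1],
  [0, -3, -3, 0, 0, 0, 1],
  [0, -3, 0, 0, 0, 0, 1],
  [0, 0, 0, 0, 0, 0, 1],
  [0, 0, 0, 0, 0, 0, 1],
])

```text
time: 25.52
ee_pos: [0.433, 0.0175, 0.3002]
tool_rot: [[-0.972, 0.233, -0.003], [0.233, 0.972, 0.0], [0.003, -0.0, -1.0]]
contact_force: [0.2, -0.2, 0.2]
finger_gap: 1.003
```

```bash
python3 st.py; python3 -c "
from h import *
W=cam('wrist');D=cam('side');S=cam('scene')
a=cv2.resize(D['color'][185:275,215:335],(400,300),interpolation=2);b=cv2.resize(S['color'][175:265,190:310],(400,300),interpolation=2)
w=cv2.resize(W['color'][:300],(560,300));cv2.imwrite('pics/c6.png',np.vstack([np.hstack([a,b]),np.hstack([w,np.zeros((300,240,3),np.uint8)])])[:,:,::-1])"
```

```text
25.62 tcp [0.4335 0.0177 0.3004] yaw 166.58 F [0.03 0.12 0.03] M [ 0.024 -0.021  0.022] mz sd 0.039 gap 1.0
u,v mm [ 90.4 -59.5] corner u 46.9 z rel 114.7
```

View pics/c6.png

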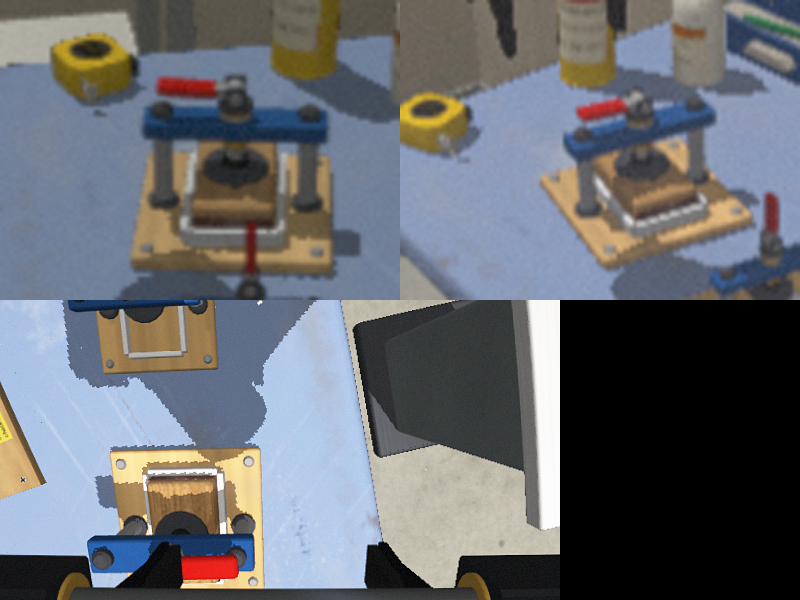

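The side and scene crops show the red lever lying flat along the crossbar, the foot on the block, and the tape measure undisturbed. The wrist view shows the lever at about (210,567), aligned with the bar, so spring-back was small. Handing in.

```bash
python3 -c "
from rig import job_done;print(job_done())"
```

```text
the job is handed in; nothing more can be done
None
```

The block is clamped in the larger jig, the lever is folded flat, and the job is handed in at about 26 s on the robot's clock.

- **Tightening:** I pinched the upright lever and turned it 3.15 rad clockwise. The resisting torque then settled at about 0.17 N·m above free running, which is snug.
- **Folding:** I released the lever and swept it down with one finger. It met a hard stop, where 10 N more moved it only 0.4 mm.
- **Forces:** The highest hand force I read was about 18 N, against that stop.
- **Last checks:** The last pictures show the lever flat along the crossbar and the foot on the block. The tape measure looks unmoved. With the robot clear, the wrist force was about zero. The jar was not in those last pictures, but the arm never went near it.

**One disagreement:** torque only became clear at about 2.7 to 2.9 rad, although the notes say the foot touches by 2.35 rad. I went by the torque. The foot is therefore between about 0.4 and 0.8 rad past touch, less any spring-back, which I could not measure but which looked small.

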